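# Flip down the stop and seat a meal box for labelling

### The arm

A 6-joint arm with a two-finger parallel gripper is mounted at the origin on a cart in front of the work surface, level with it; the furniture and walls round the work are solid. World frame = base frame: x ahead of the robot, y to its left, z up, the work surface at z = 0. Lengths are in m, angles in rad, forces in N, time in s.
With the tool pointing down it reaches from about 0.35 to 0.95 m from the base axis. Payload 17.4 kg.
Tool frame: the origin (TCP) lies at the very end of the fingers, on their centre line; the grasp point (between the pads) lies 19 mm behind it; z points along the fingers, y is the line along which they close (so a half turn about z gives the same grasp; the last joint's range is limited). The gripper opens to 93 mm and grips with 3 to 60 N. Pads are 15 mm wide; open, the fingers measure 128 mm over their backs; the gripper's body (75 mm by 188 mm) begins 65 mm behind the grasp point.
Start: joints at [1.285, 0.116, 1.442, -0, 1.584, -0.038], TCP at [0.166, 0.654, 0.219] pointing down, gripper open.
Joint ranges: [-2.83, 2.83], [-0.83, 2.19], [0.07, 2.5], [-1.14, 4.28], [0.01, 3], [-2.97, 2.97]. Speed limits (rad/s): [1.89, 1.89, 2.22, 3.14, 3.14, 3.14].

### API

Orientations are given as a 3x3 rotation matrix whose columns are the frame's x, y, z axes.
In Python, from plant import r gives the robot as it stands.
- The arm moves only by the shell command python3 -m crank 'ROWS' [FORCE]. ROWS is JSON, a list of rows, each a list of 5 numbers: the opening, from 0 (shut) to 1 (fully open), then the shift along the tool's x, y, z in cm, then the turn about the tool's z in rad. A call has 1 to 8 rows; each row shifts and turns the commanded pose from where the row before left it, along the tool's axes as they then stand; what a row does not reach is not made up. A row lasts 1/8 s, in which the tool goes at most 62.5 mm and 10.7 degrees, less where a joint would pass 70% of its speed; a pose out of reach is approached as far as the arm can. A call with a gripper value outside its range is refused whole. The fingers move at their own pace and stop on an object; FORCE is the grip in N (left out, the last holds). Time passes only in rows, so rows that do not move let the fingers close. It gives the time, the measured TCP pose, the force, the opening and the grip force at its end, in the units of the state.
- r.sense(): the state, without advancing time (a new reading comes with each control period).
- r.snapshot(name): name is "side" or "top" or "wrist"; returns a dict with "color" (480x640x3 uint8, red, green, blue), "K" (3x3 intrinsics, pixels), "T" (4x4, takes a point from camera to world coordinates). Camera axes: x right, y down, z forward; pixel columns grow to the right and rows downward; lengths in m; the calibration is good to about 2 mm. A picture is of the moment at which its call begins. There is no depth.
- r.sign_off(): hands the job in; it is judged then, once.
Trained networks look in the newest picture that a camera, given by its name, has taken for a name from the list of things; names that differ only in an ending like _2 or _b are one class to them, and where a whole thing is asked for, a point or a joint stands for the part that bears it (a point fixed in the world has none). Each returns a list of dicts, best first, with "confidence" (0 to 1); they miss things now and then, are a little off and sometimes report something else, mostly with a low value. They report only what shows in the picture. A call takes as long as a camera call.
- r.outline_of(target, camera): "region" (480x640 bool, what is visible of it) and "position" ([row, column] in pixels, amid what is visible of it).
- r.landmark_of(target, camera): "position" ([row, column] in pixels: a listed point, or the origin of a listed thing).
The state is a dict: "time_s": time; "q": joint angles; "joint_vel": joint speeds; "effort": joint torques, N m; "tcp_pos": TCP position; "eef_rot": TCP orientation; "contact_force": force on the tool from outside, world axes, zero at the start; "torque": the same for the moment, N m; "gripper_width": finger opening in m; "gripper_force": force on a finger pad.
Only numpy, scipy, OpenCV 4.12 (cv2) and the standard library are available. Lean on these libraries where they do the work, as an engineer would, in place of code of your own. Each camera call takes 0.05 s, during which the arm holds its last target. There are 200 camera calls.

### The job

Get the rice box that stands in front of the metal guide ready for labelling: first flip the guide's raised stop flag fully down across the lane, then push the box along the fence until it sits flush against both the fence and the flag. Snug it against the flag with a steady push of about 10 N, held for a second, and never push the box with more than 20 N, since the stop is only clamped on. Keep the box flat on the table, do not ram the flag or the fence, and leave the box seated, the flag down and everything else undisturbed.

Things in the scene. Friction and masses are not known exactly. Their poses are not given: they have to be found in the camera images.
- guide: Fixed aluminium fence with a stop carriage at its right end. Origin on the table below the fence face (plane x=0), under the nominal place of the lowered flag's stop face (y=0). x points into the fence, y along it to the robot's left, z up; yaw varies. Lane = bare table at x<0, y>0. Bar 18 mm thick, 65 high, y -0.06 to 0.40, low feet behind (x to 0.063). Carriage on top of it, up to 104 mm high.
- flag (a joint): Steel stop flag's hinge, rad. 0 = straight up, 1.571 (hard stop) = fully down, level across the lane, stop face then 31 to 95 mm above the table. Starts 0 to 0.45. Stiff: stays where left, 2 to 4 N moves its end. Hinge axis parallel to guide y. L-section: a flange 131 mm long from the hinge, 22 mm wide (y), 12 thick, and a 7 mm blade, 58 mm out from it on the lane side (below it when down).
- flag_hinge (a point): Nominal point on the hinge axis at the middle of the flange's width (guide x 0.014, y -0.013, z 0.095). The carriage with flag is clamped up to 15 mm to either side of this along guide y, a different place each time and not measured: find it by feel or sight. The flange's back (its top when down, 101 mm above the table) is 6 mm from the radius; push the flag over by this face.
- rice_box: Rice box to push: loose clear meal box, about 0.4 kg, the only box before the fence. 134 mm (own x) by 190 mm (own y) at the rim, 57 high, tapering to the base, so pushers and stops meet the rim. Origin: centre of its underside. Own y within 0.2 rad of guide y. Starts at guide y 0.2 to 0.31, x -0.12 to -0.098; seated at x -0.067 and 0.095 beyond the stop face. Slides at 1 to 5 N.
- thermometer: Bystander: blue probe thermometer, 26x179x16 mm, lying near the table's front edge; origin at the centre of its underside.
- serving_spoon: Bystander: spoon 316 mm long at the right of the table.
- tongs: Bystander: steel tongs 257 mm long at the right of the table.

How it is judged:
On the way, in this order (a step that is already met when the one before it is completed fails the run):
1. the flag is fully down while the box is still clear of it (value of joint flag above 1.53 rad and y of rice_box in the frame of flag above 0.115 m), for 0.2 s.
2. the box, flush with fence and flag, is pressed on the lowered flag with a steady 6 to 15 N for 0.5 s (x of rice_box in the frame of guide between -0.0705 and -0.0635 m and y of rice_box in the frame of flag between 0.0915 and 0.0985 m and angle between the y axis of rice_box and the y axis of guide, either way round below 0.03 rad and value of joint flag above 1.53 rad and contact force between rice_box and flag between 6 and 15 N), for 0.5 s.
At the end, for the whole second after the job is handed in: The flag is down (joint above 1.53), and the box rests flat (within 0.05 rad) and still, within 3.5 mm of flush with the fence and with the flag, square to the fence within 0.03 rad (x of rice_box in the frame of guide between -0.0705 and -0.0635 m and y of rice_box in the frame of flag between 0.0915 and 0.0985 m and angle between the y axis of rice_box and the y axis of guide, either way round below 0.03 rad and value of joint flag above 1.53 rad and linear speed of rice_box below 0.01 m/s and angle between rice_box's own z axis and vertical below 0.05 rad); the robot touches nothing.
It fails at once if the box is pressed on the flag with more than 22 N (contact force between rice_box and flag above 22 N).
It fails at once if the box is pressed on the guide with more than 25 N (contact force between rice_box and guide above 25 N).
It fails at once if the robot presses on the flag with more than 40 N (contact force between any of the arm, the fingers and flag above 40 N).
It fails at once if the box is lifted or tipped (height (world z) of rice_box above 0.02 m or angle between rice_box's own z axis and vertical above 0.2 rad).
It fails at once if a bystander is moved by more than 20 mm (distance of any of thermometer, serving_spoon, tongs from where it was at the start of the episode above 0.02 m).
It also fails if it takes over 72 s, if anything falls off the work surface, if the arm or the gripper's body presses on something with over 40 N, if the wrist force passes 120 N, or if a joint passes its speed limit or range.

## Working session

There is one attempt and no reset: what is moved stays moved. The work goes in short steps, Python scripts to look and compute and a shell command to move; the robot and the scene stay as the last step left them, time stands still between calls to the robot, and variables do not carry over. Pictures are saved under pics/ and viewed, at most 10 in all, crops included, and the job is handed in when it is done.

```bash
ls; mkdir -p pics; python3 - <<'E'
from plant import r
import cv2,numpy as np
s=r.sense(); print(s['time_s'],s['tcp_pos'],np.round(s['eef_rot'],3).tolist(),s['contact_force'])
for c in ['top','side']:
    im=r.snapshot(c); cv2.imwrite(f'pics/{c}0.png',im['color'][:,:,::-1])
    print(c,np.round(im['K'],1).tolist(),np.round(im['T'],3).tolist())
    for t in ['guide','flag','flag_hinge','rice_box','thermometer']:
        print(t,[(round(d['confidence'],2),np.round(d['position'],1).tolist()) for d in r.landmark_of(t,c)[:2]] if t!='flag' else [(round(d['confidence'],2),np.round(d['position'],1).tolist()) for d in r.outline_of(t,c)[:2]])
E
```

```text
pics
0.0 [0.16552915 0.65418728 0.21791673] [[-0.969, 0.245, -0.0], [0.245, 0.969, -0.001], [0.0, -0.001, -1.0]] [-0.12338091  0.57164446  0.72195169]
top [[582.1, 0.0, 323.4], [0.0, 582.1, 232.6], [0.0, 0.0, 1.0]] [[-0.055, -0.971, 0.233, 0.27], [-0.998, 0.055, -0.006, -0.147], [-0.008, -0.233, -0.972, 1.208], [0.0, 0.0, 0.0, 1.0]]
guide [(0.6, [197.2, 301.3])]
flag [(0.91, [180.1, 301.2])]
flag_hinge [(0.61, [174.5, 305.5])]
rice_box [(0.97, [248.2, 167.7])]
thermometer [(0.55, [326.0, 282.6]), (0.19, [177.9, 306.1])]
side [[473.2, 0.0, 321.1], [0.0, 473.2, 242.5], [0.0, 0.0, 1.0]] [[0.987, -0.098, 0.127, 0.359], [-0.16, -0.508, 0.846, -1.113], [-0.018, -0.856, -0.517, 0.676], [0.0, 0.0, 0.0, 1.0]]
guide [(0.74, [258.3, 371.3]), (0.18, [256.3, 263.9])]
flag [(0.82, [203.9, 362.4])]
flag_hinge [(0.66, [228.1, 378.9]), (0.54, [213.9, 320.6])]
rice_box [(0.76, [215.9, 321.5])]
thermometer []
```

View pics/top0.png

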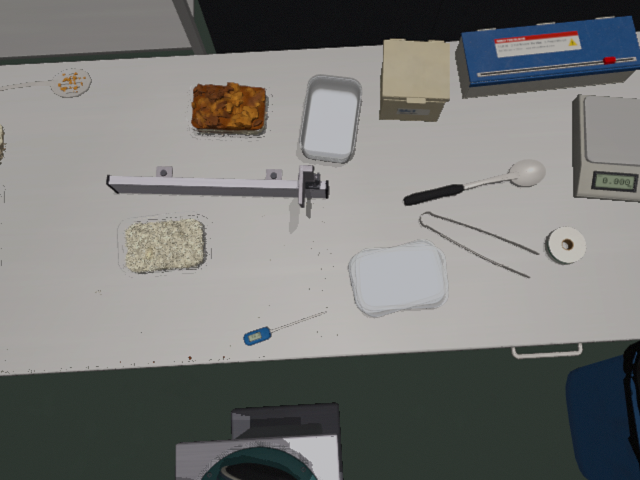

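View pics/side0.png

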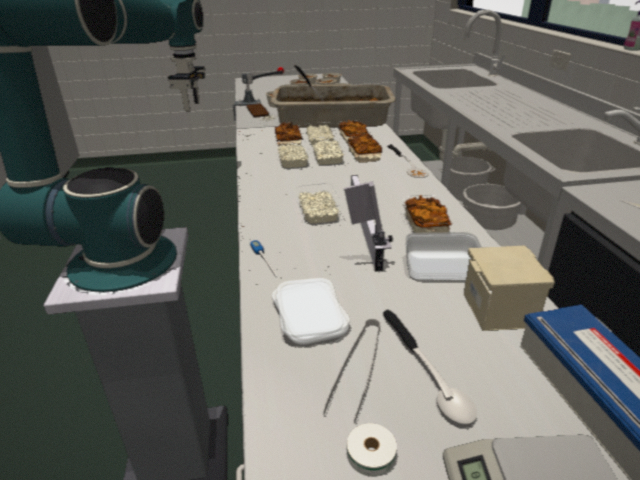

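Top view: the fence spans columns 108–330 at rows 175–198, with the raised flag near (185, 303). The rice box is at about (245, 165), the thermometer at (335, 260). In the side view the flag stands up at about (205, 362). Next I'll measure edges.

```bash
cat > h.py <<'E'
import numpy as np,cv2
def ray(im,rc,z):
    K,T=im['K'],im['T']; d=T[:3,:3]@np.linalg.solve(K,[rc[1],rc[0],1]); o=T[:3,3]
    return o+d*(z-o[2])/d[2]
def proj(im,P):
    P=np.atleast_2d(P); T=np.linalg.inv(im['T']); c=P@T[:3,:3].T+T[:3,3]; p=c@im['K'].T; return p[:,:2]/p[:,2:]
E
python3 - <<'E'
from plant import r
from h import *
im=r.snapshot('top'); im2=im['color']
g=r.outline_of('guide','top'); f=r.outline_of('flag','top'); b=r.outline_of('rice_box','top')
print([(len(x),[round(d['confidence'],2) for d in x]) for x in (g,f,b)])
G=g[0]['region'];F=f[0]['region'];B=b[0]['region']
np.savez('m0.npz',G=G,F=F,B=B,im=im2,K=im['K'],T=im['T'])
for n,M in (('G',G),('F',F),('B',B)):
    rr,cc=np.where(M); print(n,rr.min(),rr.max(),cc.min(),cc.max(),M.sum())
cols=np.arange(120,290,5); low=np.array([np.where(G[:,c])[0].max()+.5 for c in cols])
P=np.array([ray(im,(q,c),0) for q,c in zip(low,cols)]); print(low)
p=np.polyfit(P[:,1],P[:,0],1); print('front bottom line x=',p, 'yaw',-np.arctan(p[0]))
print('box',cv2.minAreaRect(np.argwhere(B)[:,::-1].astype(np.float32)), ray(im,r.landmark_of('rice_box','top')[0]['position'],0))
o=im2.copy()
for M,c in ((G,(255,0,0)),(F,(0,255,0)),(B,(0,0,255))):
    k,_=cv2.findContours(M.astype(np.uint8),0,2)
    big=c
    cv2.drawContours(o,k,-1,c,1)
crop=np.hstack([]) if 0 else np.vstack([cv2.resize(im2[150:290,95:345],None,fx=3.2,fy=2.1,interpolation=cv2.INTER_CUBIC),cv2.resize(o[150:290,95:345],None,fx=3.2,fy=2.1,interpolation=0)])
print(crop.shape); cv2.imwrite('pics/crop.png',crop[:,:,::-1])
E
```

```text
[(1, [0.95]), (2, [0.59, 0.47]), (1, [0.95])]
G 165 207 106 329 4491
F 165 206 298 314 424
B 219 272 124 203 3759
[192.5 192.5 192.5 192.5 193.5 193.5 193.5 193.5 193.5 193.5 192.5 193.5
 194.5 194.5 194.5 194.5 194.5 194.5 194.5 194.5 195.5 195.5 195.5 195.5
 195.5 195.5 195.5 195.5 196.5 196.5 196.5 196.5 196.5 196.5]
front bottom line x= [0.08462082 0.65016185] yaw -0.08441970232556394
box ((163.63845825195312, 245.4923095703125), (50.755069732666016, 78.98930358886719), 86.8201675415039) [0.54451629 0.17497301 0.        ]
(588, 800, 3)
```

View pics/crop.png

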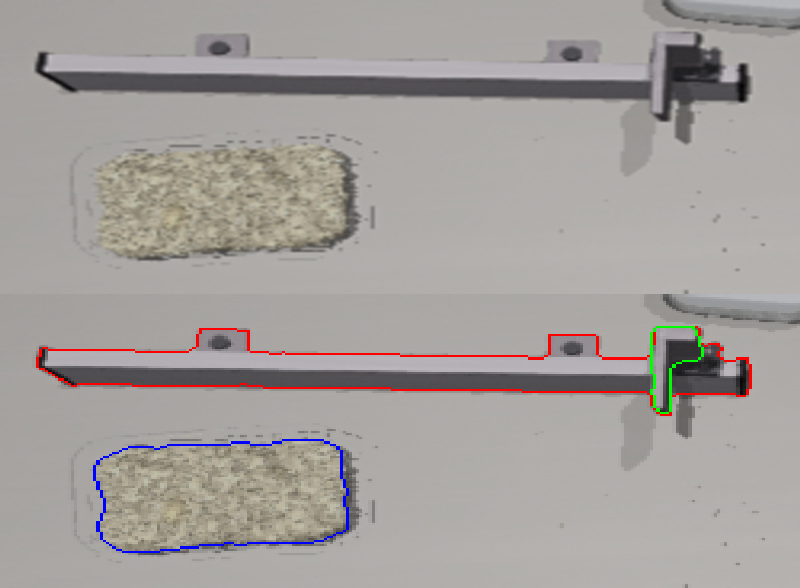

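The crop shows the bar's lower front edge from about (193, 118) to (197, 327) and the flag blade at columns 299–304. The clear rim of the box spans columns 117–212 and rows 215–275. Next I'll fit the poses.

```bash
python3 - <<'E'
from h import *
from scipy.optimize import least_squares
d=np.load('m0.npz'); im=dict(K=d['K'],T=d['T'])
px=lambda x,y:(95+x/3.2-.3,150+y/2.1-.3)
# guide: (local pt, clicked px col,row)
L=np.array([[0,.40,0],[0,.40,.065],[.018,.40,.065],[0,-.06,0],[0,-.06,.065],[.018,-.06,.065]])
C=np.array([px(75,90),px(42,70),px(42,53),px(744,99),px(741,83),px(741,65)])
def W(p,P): c,s=np.cos(p[2]),np.sin(p[2]); return np.c_[p[0]+c*P[:,0]-s*P[:,1],p[1]+s*P[:,0]+c*P[:,1],P[:,2]]
f=least_squares(lambda p:(proj(im,W(p,L))-C).ravel(),[.65,-.15,-.08]); g=f.x; print('guide',g,np.round(f.fun.reshape(-1,2),1).tolist())
Gi=lambda w:(np.array([[np.cos(g[2]),np.sin(g[2])],[-np.sin(g[2]),np.cos(g[2])]])@(w[:2]-g[:2]))
# box rim: extremes
for n,e in dict(L=(73,195),R=(374,215),T=(210,140),B=(230,258)).items():
    c,q=px(*e); print(n,Gi(ray(im,(q,c),.057)))
# flag: project for yoff, theta
for y0 in (-.015,-.0075,0,.0075,.015):
  for th in (0,.2,.4):
    s,c=np.sin(th),np.cos(th)
    # blade corners: radial 131, lane side distance 0.064 from radius, y 0..-.007 ; flange back y-.024
    pt=lambda r,n,y:[.014-r*s-n*c,y+y0,.095+r*c-n*s]
    print(y0,th,np.round(proj(im,W(g,np.array([pt(.131,.064,0),pt(.131,.064,-.007),pt(.131,-.006,0),pt(.131,-.006,-.024)])))).tolist())
E
```

```text
guide [ 0.64087212 -0.10895642 -0.08458677] [[-1.4, -0.2], [-2.2, -0.1], [-1.2, -0.3], [0.9, 1.0], [1.8, -0.6], [2.1, -0.3]]
L [-0.12348528  0.36422149]
R [-0.13784935  0.17160181]
T [-0.06618713  0.28236987]
B [-0.18215207  0.25877425]
-0.015 0 [[302.0, 187.0], [306.0, 187.0], [303.0, 150.0], [317.0, 150.0]]
-0.015 0.2 [[302.0, 203.0], [306.0, 203.0], [303.0, 164.0], [316.0, 164.0]]
-0.015 0.4 [[302.0, 217.0], [306.0, 217.0], [302.0, 179.0], [316.0, 179.0]]
-0.0075 0 [[298.0, 187.0], [302.0, 187.0], [299.0, 150.0], [313.0, 150.0]]
-0.0075 0.2 [[298.0, 203.0], [301.0, 203.0], [299.0, 164.0], [312.0, 164.0]]
-0.0075 0.4 [[298.0, 217.0], [302.0, 217.0], [298.0, 179.0], [312.0, 179.0]]
0 0 [[293.0, 187.0], [297.0, 187.0], [295.0, 150.0], [308.0, 150.0]]
0 0.2 [[293.0, 203.0], [297.0, 203.0], [294.0, 164.0], [308.0, 164.0]]
0 0.4 [[293.0, 217.0], [297.0, 217.0], [294.0, 178.0], [308.0, 179.0]]
0.0075 0 [[289.0, 187.0], [293.0, 187.0], [291.0, 150.0], [304.0, 150.0]]
0.0075 0.2 [[289.0, 203.0], [293.0, 203.0], [290.0, 164.0], [304.0, 164.0]]
0.0075 0.4 [[289.0, 217.0], [293.0, 217.0], [290.0, 178.0], [303.0, 179.0]]
0.015 0 [[285.0, 187.0], [289.0, 187.0], [287.0, 150.0], [300.0, 150.0]]
0.015 0.2 [[285.0, 203.0], [289.0, 203.0], [286.0, 164.0], [300.0, 164.0]]
0.015 0.4 [[285.0, 217.0], [289.0, 217.0], [286.0, 178.0], [299.0, 179.0]]
```

```bash
python3 - <<'E'
import cv2,numpy as np
d=np.load('m0.npz');im=d['im'];s=cv2.imread('pics/side0.png')
a=cv2.resize(im[155:215,285:345][:,:,::-1],(400,400),interpolation=cv2.INTER_CUBIC)
b=cv2.resize(s[165:275,330:400],(280,440),interpolation=cv2.INTER_CUBIC)
c=np.zeros((440,690,3),np.uint8);c[:400,:400]=a;c[:,410:]=b;cv2.imwrite('pics/flag.png',c)
E
```

```text
(no output)
```

View pics/flag.png

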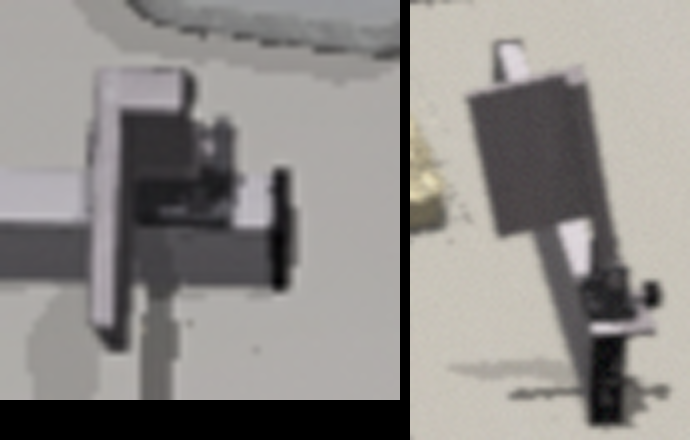

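Flag tip spans about rows 165–204 at columns 299–302 of the top image, so θ is about 0.2 and the carriage about 8 mm toward −y. The guide frame is at (0.641, −0.109), yaw −0.085. I'll move behind the flag with the gripper shut.

```bash
python3 -m crank '[[0,0,0,0,-0.16],[0,-4.3,-4.3,0,0],[0,-4.3,-4.3,0,0],[0,-4.3,-4.3,0,0],[0,-4.3,-4.3,0,0],[0,-4.3,-4.3,0,0],[0,-4.3,-4.3,0,0],[0,-4.3,-4.3,0,0]]' 20
cat >> h.py <<'E'
g=[.641,-.109,-.0846]
def st():
    from plant import r
    s=r.sense(); c,n=np.cos(g[2]),np.sin(g[2]); R=np.array([[c,n,0],[-n,c,0],[0,0,1]])
    p=R@(s['tcp_pos']-np.array([g[0],g[1],0])); F=R@s['contact_force']; E=R@s['eef_rot']
    print('t%.2f'%s['time_s'],'guide pos mm',np.round(p*1000,1),'F guide',np.round(F,1),'yaw tool-y',round(np.arctan2(E[1,1],E[0,1])-np.pi/2,4),'w',round(s['gripper_width'],3))
if __name__=='__main__': st()
E
python3 h.py
```

```text
time_s: 1.85
tcp_pos: [0.44, 0.3265, 0.219]
eef_rot: [[-0.996, 0.088, 0.001], [0.088, 0.996, 0.0], [-0.001, 0.0, -1.0]]
contact_force: [0.2, 0.7, 0.1]
gripper_width: 0.0173
gripper_force: 0.0
t1.85 guide pos mm [-237.1  416.9  219. ] F guide [0.1 0.8 0.1] yaw tool-y -0.0031 w 0.017
```

```bash
python3 -m crank '[[0,-4.4,-4.2,0,0],[0,-4.4,-4.2,0,0],[0,-4.4,-4.2,0,0],[0,-4.4,-4.2,0,0],[0,-4.4,-4.2,0,0],[0,-4.4,-4.2,0.5,0],[0,-4.4,-4.2,1,0],[0,0,-2,1,0]]' >/dev/null; python3 h.py
python3 -m crank '[[0,0,-4,0,0],[0,0,-4,0,0],[0,0,-2,0,0],[0,0,0,0,0]]' >/dev/null; python3 h.py
```

```text
t2.85 guide pos mm [ 70.4 101.1 191.8] F guide [-0.5  0.1 -1.5] yaw tool-y -0.0051 w 0.001
t3.35 guide pos mm [ 68.2   3.  193.8] F guide [ 0.2  0.6 -0.4] yaw tool-y -0.0043 w 0.001
```

```bash
python3 -m crank '[[0,0,-2.4,0,0],[0,2,0,0,0],[0,2,0,0.5,0],[0,0.5,0,0,0],[0,0.5,0,0,0],[0,0.5,0,0,0]]' >/dev/null; python3 h.py
python3 - <<'E'
from plant import r
import cv2,numpy as np
a=r.snapshot('top')['color'][120:260,250:390];b=r.snapshot('side')['color'][120:290,290:430]
c=np.zeros((480,800,3),np.uint8);c[:400,:400]=cv2.resize(a,(400,400));c[:,402:797]=cv2.resize(b,(395,480))
cv2.imwrite('pics/p1.png',c[:,:,::-1])
E
```

```text
t4.10 guide pos mm [ 13.5 -20.2 188.8] F guide [ 0.5 -1.1 -0.5] yaw tool-y -0.0029 w 0.0
```

View pics/p1.png

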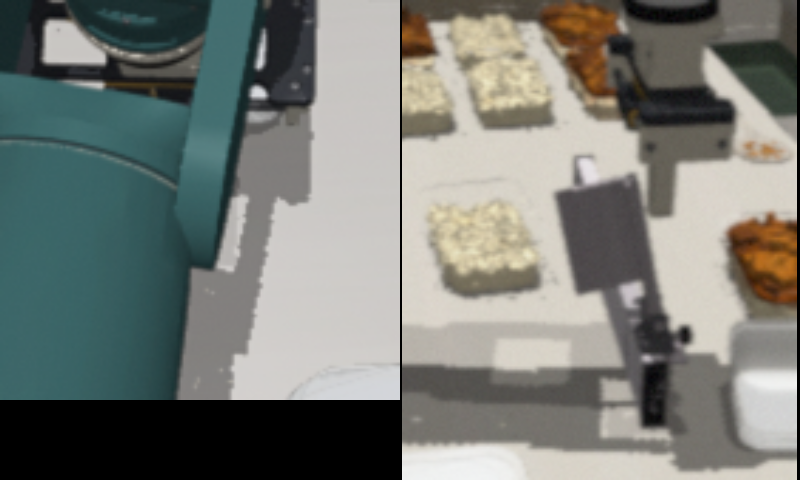

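The side view shows the fingertip about 1 cm behind the flag, with its end a little below the flag's top. I'll follow the arc down.

```bash
python3 -m crank '[[0,0.4,0,0.4,0],[0,0.9,0,0.2,0],[0,0.85,0,0.25,0],[0,0.8,0,0.35,0],[0,0.8,0,0.4,0],[0,0.7,0,0.5,0],[0,0.75,0,0.6,0]]' >/dev/null; python3 h.py
python3 -m crank '[[0,0.6,0,0.65,0],[0,0.6,0,0.7,0],[0,0.46,0,0.75,0],[0,0.46,0,0.8,0]]' >/dev/null; python3 h.py
```

```text
t5.08 guide pos mm [-39.1 -20.1 161.4] F guide [ 1.6 -1.2  1.2] yaw tool-y -0.0032 w 0.001
t5.58 guide pos mm [-60.1 -20.1 132.1] F guide [ 2.3 -0.7  0.7] yaw tool-y -0.0032 w 0.001
```

```bash
python3 -m crank '[[0,0.3,0,0.85,0],[0,0.3,0,0.85,0],[0,0.1,0,0.6,0],[0,0.1,0,0.5,0],[0,0,0,0.2,0],[0,0,0,0.1,0]]' >/dev/null; python3 h.py
python3 -m crank '[[0,0,0,0.1,0],[0,0,0,0.1,0],[0,0,0,0,0]]' >/dev/null; python3 h.py
```

```text
t6.33 guide pos mm [-67.8 -20.  101.6] F guide [-1.   0.3  1.9] yaw tool-y -0.0031 w 0.001
t6.70 guide pos mm [-67.7 -20.  101.1] F guide [-7.2  1.6 12.9] yaw tool-y -0.0032 w 0.0
```

```bash
python3 -m crank '[[0,0,0,-2,0],[0.6,0,2,-3,0],[1,2.6,4.5,0,0],[1,2.6,4.5,0,0],[1,2.6,4.5,0,0],[1,2.6,4.5,0,0],[1,2.6,4.5,0,0],[1,2.7,4.5,0,0]]' >/dev/null; python3 h.py
python3 - <<'E'
from plant import r
from h import *
im=r.snapshot('side'); print([(round(d['confidence'],2),d['position']) for d in r.landmark_of('rice_box','side')[:2]])
c=im['color'][100:340,200:500]; cv2.imwrite('pics/p2.png',cv2.resize(c,(750,600))[:,:,::-1])
E
```

```text
t7.70 guide pos mm [-224.6  271.9  150.9] F guide [ 0.6 -0.   0.7] yaw tool-y -0.0034 w 0.066
[(0.64, [212.4, 320.9])]
```

View pics/p2.png

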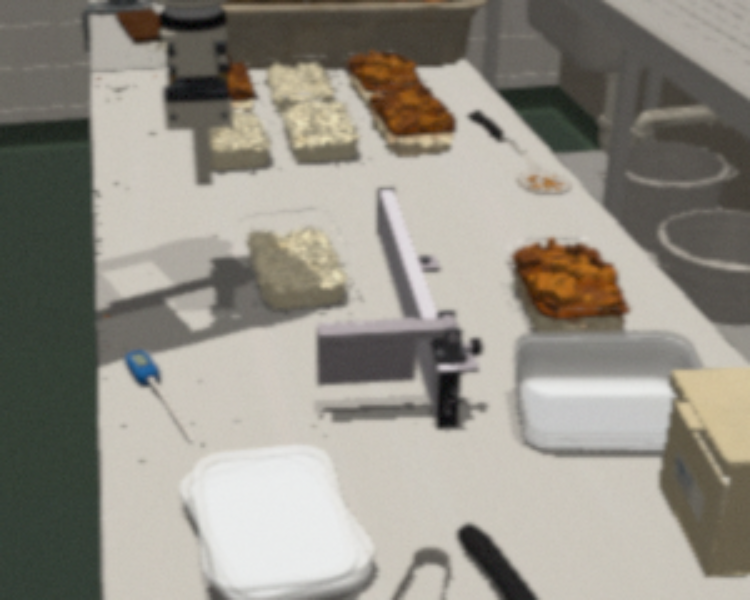

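The flag lies level across the lane and the box is untouched. I'll lower the open fingers beside the box and push it toward the fence.

```bash
python3 -m crank '[[1,0,0,4,0],[1,0,0,4,0],[1,0,0,3,0],[1,0,0,0.5,0],[1,-1,0,0,0],[1,-0.7,0,0,0],[1,-0.5,0,0,0],[1,-0.5,0,0,0]]' >/dev/null; python3 h.py
python3 -m crank '[[1,-0.4,0,0,0],[1,-0.4,0,0,0],[1,-0.4,0,0,0],[1,-0.4,0,0,0],[1,-0.4,0,0,0]]' >/dev/null; python3 h.py
```

```text
t8.80 guide pos mm [-196.5  270.5   35.1] F guide [-2.4  0.   1.8] yaw tool-y -0.0031 w 0.093
t9.43 guide pos mm [-176.6  270.3   34.7] F guide [-1.9  1.3  1. ] yaw tool-y -0.0032 w 0.093
```

```bash
python3 -m crank '[[1,-0.4,0,0,0],[1,-0.4,0,0,0],[1,-0.4,0,0,0],[1,-0.4,0,0,0],[1,-0.3,0,0,0]]' >/dev/null; python3 h.py
python3 -m crank '[[1,-0.3,0,0,0],[1,-0.2,0,0,0],[1,-0.2,0,0,0]]' >/dev/null; python3 h.py
python3 -m crank '[[1,-0.15,0,0,0],[1,-0.15,0,0,0]]' >/dev/null; python3 h.py
```

```text
t10.05 guide pos mm [-157.6  270.2   34.6] F guide [-3.7 -0.6  0.9] yaw tool-y -0.0033 w 0.093
t10.43 guide pos mm [-150.8  270.2   34.6] F guide [-2.5 -0.6  2.2] yaw tool-y -0.0032 w 0.093
t10.68 guide pos mm [-147.8  270.2   34.6] F guide [-3.   0.8  1.1] yaw tool-y -0.0031 w 0.093
```

```bash
for i in 1 2; do python3 -m crank '[[1,-0.1,0,0,0],[1,-0.1,0,0,0]]' >/dev/null; python3 h.py; done
python3 -m crank '[[1,-0.1,0,0,0]]' >/dev/null; python3 h.py
```

```text
t10.93 guide pos mm [-145.8  270.2   34.6] F guide [-2.6  0.4 -0.5] yaw tool-y -0.0032 w 0.093
t11.18 guide pos mm [-143.8  270.2   34.7] F guide [-2.   0.5  0.7] yaw tool-y -0.0032 w 0.093
t11.30 guide pos mm [-142.8  270.2   34.7] F guide [-3.3 -0.1  0.9] yaw tool-y -0.0032 w 0.093
```

```bash
for i in 1 2; do python3 -m crank '[[1,-0.1,0,0,0],[1,0,0,0,0]]' >/dev/null; python3 h.py; done
```

```text
t11.55 guide pos mm [-142.4  270.3   34.6] F guide [-8.4 -0.7  3.6] yaw tool-y -0.0032 w 0.093
t11.80 guide pos mm [-142.2  270.4   34.5] F guide [-16.2   0.1   9.6] yaw tool-y -0.0033 w 0.093
```

```bash
python3 -m crank '[[1,-0.1,0,0,0],[1,0,0,0,0]]' >/dev/null; python3 h.py
```

```text
t12.05 guide pos mm [-142.   270.4   34.6] F guide [-24.7   0.2  13.6] yaw tool-y -0.0034 w 0.093
```

```bash
python3 -m crank '[[1,1,0,0,0],[1,2.5,0,0,0],[0.6,0,0,-6,0],[0.6,0,0,-6,0],[0.6,-3.7,4.5,0,-0.18],[0.6,0,0,0,-0.18],[0.6,0,0,0,-0.18],[0.6,0,0,0,-0.18]]' >/dev/null; python3 h.py
python3 -m crank '[[0.6,0,0,0,-0.18],[0.6,0,0,0,-0.18],[0.6,0,0,0,-0.18],[0.6,0,0,0,-0.18],[0.6,0,0,0,-0.135],[0.6,0,0,0,0]]' >/dev/null; python3 h.py
python3 - <<'E'
from plant import r
from h import *
im=r.snapshot('top'); print([(round(d['confidence'],2),d['position']) for d in r.landmark_of('rice_box','top')[:2]])
cv2.imwrite('pics/p3.png',cv2.resize(im['color'][120:300,80:350],(800,533))[:,:,::-1])
E
```

```text
t13.05 guide pos mm [-137.6  315.3  154.6] F guide [-0.1  0.9 -0.1] yaw tool-y 0.7229 w 0.056
t13.80 guide pos mm [-137.6  315.2  154.7] F guide [ 0.6 -0.4 -0.1] yaw tool-y -4.7121 w 0.056
[(0.8, [223.0, 173.0])]
```

View pics/p3.png

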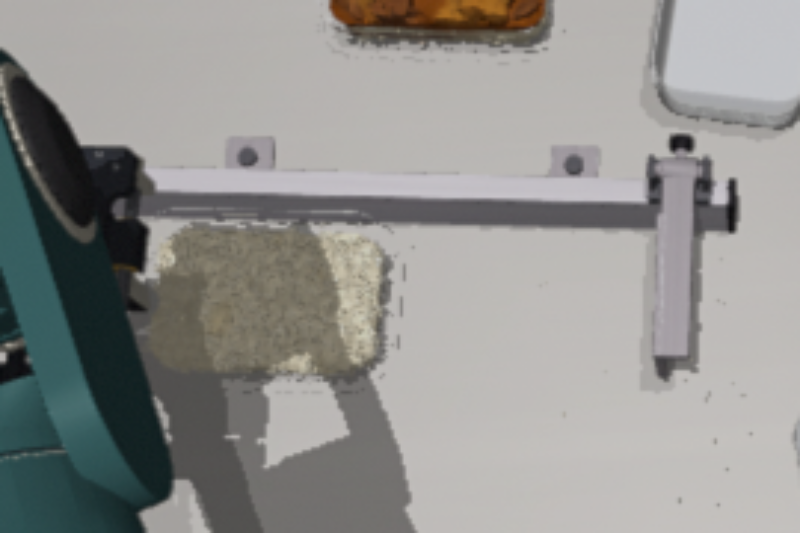

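Box rests along the fence and parallel to it (columns 150–400 of the crop), with the flag down at crop column 675. Now I'll get behind its left end.

```bash
python3 -m crank '[[0.6,-5,-3.5,0,0],[0.6,-5,-3.5,0,0],[0.6,0,0,5,0],[0.6,0,0,5,0],[0.6,0,0,2,0],[0.6,1,0,0,0]]' >/dev/null; python3 h.py
python3 -m crank '[[0.6,1,0,0,0],[0.6,0.7,0,0,0],[0.6,0.5,0,0,0],[0.6,0.5,0,0,0],[0.6,0.5,0,0,0],[0.6,0.5,0,0,0]]' >/dev/null; python3 h.py
```

```text
t14.65 guide pos mm [-68.1 405.   34.2] F guide [-0.1  0.3 -0.1] yaw tool-y -4.7119 w 0.055
t15.40 guide pos mm [-67.7 368.3  34.8] F guide [0.5 2.5 0.5] yaw tool-y -4.7112 w 0.056
```

```bash
python3 -m crank '[[0.6,0.6,0,0,0],[0.6,0.6,0,0,0],[0.6,0.6,0,0,0],[0.6,0.6,0,0,0],[0.6,0.6,0,0,0],[0.6,0.6,0,0,0],[0.6,0.6,0,0,0],[0.6,0.6,0,0,0]]' >/dev/null; python3 h.py
python3 -m crank '[[0.6,0.6,0,0,0],[0.6,0.6,0,0,0],[0.6,0.6,0,0,0],[0.6,0.6,0,0,0],[0.6,0.6,0,0,0],[0.6,0.6,0,0,0],[0.6,0.6,0,0,0],[0.6,0.6,0,0,0]]' >/dev/null; python3 h.py
```

```text
t16.40 guide pos mm [-67.7 319.9  34.7] F guide [-0.9  3.1  1.8] yaw tool-y -4.7114 w 0.056
t17.40 guide pos mm [-67.7 271.9  34.7] F guide [-0.2  2.8  3.2] yaw tool-y -4.7114 w 0.055
```

```bash
python3 -m crank '[[0.6,0.6,0,0,0],[0.6,0.6,0,0,0],[0.6,0.6,0,0,0],[0.6,0.6,0,0,0],[0.6,0.6,0,0,0],[0.6,0.6,0,0,0],[0.6,0.5,0,0,0],[0.6,0.5,0,0,0]]' >/dev/null; python3 h.py
python3 -m crank '[[0.6,0.3,0,0,0],[0.6,0.3,0,0,0],[0.6,0.3,0,0,0],[0.6,0.3,0,0,0],[0.6,0.2,0,0,0],[0.6,0.2,0,0,0]]' >/dev/null; python3 h.py
```

```text
t18.40 guide pos mm [-67.7 225.9  34.6] F guide [0.1 3.9 2.5] yaw tool-y -4.7114 w 0.056
t19.15 guide pos mm [-67.6 210.2  34.6] F guide [1.  3.  2.7] yaw tool-y -4.7114 w 0.056
```

```bash
python3 -m crank '[[0.6,0.2,0,0,0],[0.6,0.2,0,0,0],[0.6,0.2,0,0,0],[0.6,0.2,0,0,0],[0.6,0.2,0,0,0]]' >/dev/null; python3 h.py
python3 - <<'E'
from plant import r
from h import *
im=r.snapshot('top'); print([(round(d['confidence'],2),d['position']) for d in r.landmark_of('rice_box','top')[:2]])
cv2.imwrite('pics/p4.png',cv2.resize(im['color'][150:270,190:350],(800,600),interpolation=2)[:,:,::-1])
E
```

```text
t19.77 guide pos mm [-67.6 200.1  34.6] F guide [-0.1  3.2  2.8] yaw tool-y -4.7114 w 0.056
[(0.95, [227.8, 254.5])]
```

View pics/p4.png

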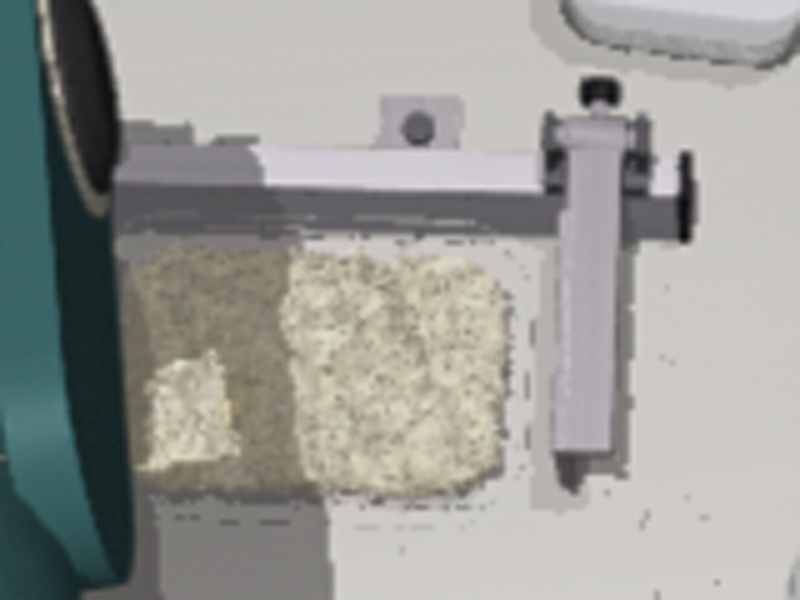

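The box nears the flag: its rim front is at about crop column 530 and the flag's left edge at 558, parallel to the fence. I'll check flushness against the fence numerically.

```bash
python3 - <<'E'
from h import *
d=np.load('m0.npz'); im=dict(K=d['K'],T=d['T']); c,s=np.cos(g[2]),np.sin(g[2])
w=ray(im,(227.8,254.5),0)[:2]-g[:2]; print('origin',c*w[0]+s*w[1],-s*w[0]+c*w[1])
def P(x,y,z): return ((proj(im,[g[0]+c*x-s*y,g[1]+s*x+c*y,z])[0]-[190,150]+.5)*5).round(0)
for x in (0,-.134,-.138):
  print(x,[P(x,y,.057) for y in (.15,.05,.02)])
print('front edge',[ (y,P(-.067,y,.057)) for y in (0.002,-.002,-.008)],'fence top/bottom',P(0,.05,.065),P(0,.05,0))
print('flag top left',P(-.06,-.0085,.095))
E
```

```text
origin -0.07118652118331213 0.09557293445500367
0 [array([187., 188.]), array([428., 195.]), array([500., 196.])]
-0.134 [array([164., 505.]), array([411., 511.]), array([486., 513.])]
-0.138 [array([164., 514.]), array([411., 521.]), array([485., 523.])]
front edge [(0.002, array([537., 354.])), (-0.002, array([547., 354.])), (-0.008, array([561., 355.]))] fence top/bottom [426. 189.] [439. 235.]
flag top left [559. 313.]
```

```bash
python3 - <<'E'
from h import *
d=np.load('m0.npz'); im=dict(K=d['K'],T=d['T']); c,s=np.cos(g[2]),np.sin(g[2])
w=ray(im,(223,173),0)[:2]-g[:2]; print('origin p3',c*w[0]+s*w[1],-s*w[0]+c*w[1])
E
python3 -m crank '[[0.6,0.15,0,0,0],[0.6,0.15,0,0,0],[0.6,0.15,0,0,0],[0.6,0.15,0,0,0]]' >/dev/null; python3 h.py
```

```text
origin p3 -0.06540434007896552 0.27119119447953555
t20.38 guide pos mm [-67.6 194.1  34.6] F guide [-0.5  3.6  1.8] yaw tool-y -4.7114 w 0.056
```

```bash
python3 -m crank '[[0.6,0.1,0,0,0],[0.6,0.1,0,0,0]]' >/dev/null; python3 h.py
```

```text
t20.62 guide pos mm [-67.6 192.2  34.6] F guide [0.1 2.8 1.4] yaw tool-y -4.7114 w 0.056
```

```bash
python3 -m crank '[[0.6,0.1,0,0,0]]' >/dev/null; python3 h.py;
```

```text
t20.75 guide pos mm [-67.6 191.2  34.6] F guide [0.4 3.5 1. ] yaw tool-y -4.7114 w 0.056
```

```bash
python3 -m crank '[[0.6,0.1,0,0,0]]' >/dev/null; python3 h.py;
```

```text
t20.88 guide pos mm [-67.6 190.2  34.6] F guide [-0.4  2.5  1.3] yaw tool-y -4.7114 w 0.056
```

```bash
python3 -m crank '[[0.6,0.1,0,0,0]]' >/dev/null; python3 h.py;
```

```text
t21.00 guide pos mm [-67.6 189.2  34.7] F guide [-0.2  4.8  1.3] yaw tool-y -4.7114 w 0.056
```

```bash
python3 -m crank '[[0.6,0.05,0,0,0],[0.6,0,0,0,0]]' >/dev/null; python3 h.py;
```

```text
t21.25 guide pos mm [-67.6 189.   34.7] F guide [-0.1  5.8  1.1] yaw tool-y -4.7114 w 0.056
```

Light contact with the flag at TCP y = 189. I'll go round and re-nudge the box to the fence, since the landmark suggests a drift of about 4 mm.

```bash
python3 -m crank '[[0.6,-1.5,0,0,0],[0.6,0,0,-5,0],[0,0,0,-4,0],[0,4,4.2,0,0],[0,4,4,0,0],[0,3.7,4,0,0],[0,0,0,5,0],[0,0,0,4,0]]' >/dev/null; python3 h.py
python3 -m crank '[[0,0,-1,0,0],[0,0,-0.8,0,0],[0,0,-0.5,0,0],[0,0,-0.5,0,0],[0,0,-0.2,0,0]]' >/dev/null; python3 h.py
```

```text
t22.25 guide pos mm [-195.5  121.2   33.9] F guide [1.  1.2 0.2] yaw tool-y 1.5217 w 0.002
t22.88 guide pos mm [-164.9  121.7   35.2] F guide [-0.2  0.8 -0.2] yaw tool-y 1.5188 w 0.0
```

```bash
python3 -m crank '[[0,0,0.2,0,-0.05],[0,1.7,0,0,0],[0,1.7,0,0,0],[0,0,-0.3,0,0],[0,0,-0.3,0,0],[0,0,-0.2,0,0]]' >/dev/null; python3 h.py
```

```text
t23.62 guide pos mm [-163.   114.    35.2] F guide [-0.2 -0.3 -1.8] yaw tool-y 1.5324 w 0.0
```

```bash
python3 - <<'E'
from plant import r
print(r.sense()['q'],r.sense()['joint_vel'])
E
python3 h.py
```

```text
[ 0.02847347 -0.18425793  2.04039507 -0.07274314  1.28457731 -2.96915426] [ 0.00040454  0.03685448 -0.03040856 -0.00046052 -0.00614349 -0.00073594]
t23.62 guide pos mm [-163.   114.    35.2] F guide [-0.2 -0.3 -1.8] yaw tool-y 1.5324 w 0.0
```

Joint 6 is at its range limit, so I'll turn the tool half a turn the other way (equivalent for pushing).

```bash
python3 -m crank '[[0,0,0,0,0.18],[0,0,0,0,0.18],[0,0,0,0,0.18],[0,0,0,0,0.18],[0,0,0,0,0.18],[0,0,0,0,0.18],[0,0,0,0,0.18],[0,0,0,0,0.18]]' >/dev/null; python3 h.py
python3 -m crank '[[0,0,0,0,0.18],[0,0,0,0,0.18],[0,0,0,0,0.18],[0,0,0,0,0.18],[0,0,0,0,0.18],[0,0,0,0,0.18],[0,0,0,0,0.18],[0,0,0,0,0.18]]' >/dev/null; python3 h.py
```

```text
t24.62 guide pos mm [-163.2  114.    35.1] F guide [-0.   0.   0.1] yaw tool-y 0.0861 w 0.0
t25.62 guide pos mm [-163.1  114.1   35.1] F guide [-0.6 -0.5  0.6] yaw tool-y -1.354 w -0.0
```

```bash
python3 -m crank '[[0,0,0,0,0.11],[0,0,0,0,0.107],[0,-1.4,0,0,0],[0,-1.3,0,0,0],[0,0,0.3,0,0],[0,0,0.2,0,0],[0,0,0.1,0,0]]' >/dev/null; python3 h.py
python3 -m crank '[[0,0,0.1,0,0],[0,0,0.1,0,0]]' >/dev/null; python3 h.py
```

```text
t26.50 guide pos mm [-156.9   87.2   37.1] F guide [ 0.  -0.7  0.1] yaw tool-y -1.5642 w 0.001
t26.75 guide pos mm [-155.1   87.2   37.1] F guide [ 0.1 -0.  -0.2] yaw tool-y -1.5642 w 0.001
```

```bash
python3 -m crank '[[0,0,0.1,0,0],[0,0,0.1,0,0]]' >/dev/null; python3 h.py
```

```text
t27.00 guide pos mm [-153.    87.1   37.1] F guide [-0.3 -0.5 -0.3] yaw tool-y -1.5646 w 0.0
```

```bash
python3 -m crank '[[0,0,0.1,0,0]]' >/dev/null; python3 h.py
```

```text
t27.12 guide pos mm [-152.    87.1   37.2] F guide [-1.  -0.1 -0.1] yaw tool-y -1.5645 w 0.0
```

```bash
python3 -m crank '[[0,0,0.1,0,0]]' >/dev/null; python3 h.py
```

```text
t27.25 guide pos mm [-151.1   87.1   37.1] F guide [ 0.8 -0.2  0.1] yaw tool-y -1.5647 w 0.0
```

```bash
python3 -m crank '[[0,0,0.1,0,0]]' >/dev/null; python3 h.py
```

```text
t27.38 guide pos mm [-150.1   87.1   37.1] F guide [-0.1 -0.4 -0.1] yaw tool-y -1.5646 w 0.0
```

```bash
python3 -m crank '[[0,0,0.1,0,0]]' >/dev/null; python3 h.py
```

```text
t27.50 guide pos mm [-149.1   87.1   37.1] F guide [-2.2  0.4  0.1] yaw tool-y -1.5646 w 0.001
```

```bash
python3 -m crank '[[0,0,0.1,0,0]]' >/dev/null; python3 h.py
```

```text
t27.62 guide pos mm [-148.4   87.2   37.1] F guide [-3.   1.1  1.7] yaw tool-y -1.5646 w 0.001
```

```bash
python3 -m crank '[[0,0,0.1,0,0]]' >/dev/null; python3 h.py
```

```text
t27.75 guide pos mm [-147.3   87.2   37.1] F guide [-5.5  1.2  1.7] yaw tool-y -1.5646 w 0.001
```

```bash
python3 -m crank '[[0,0,0.05,0,0],[0,0,0,0,0]]' >/dev/null; python3 h.py
```

```text
t28.00 guide pos mm [-147.1   87.2   37.1] F guide [-7.1  2.   3.9] yaw tool-y -1.5647 w 0.001
```

```bash
python3 -m crank '[[0,0,0.03,0,0],[0,0,0,0,0]]' >/dev/null; python3 h.py
```

```text
t28.25 guide pos mm [-147.1   87.2   37. ] F guide [-9.8  2.   5.3] yaw tool-y -1.5647 w 0.001
```

```bash
python3 -m crank '[[0,0,-0.5,0,0],[0,0,-1,0,0.006],[0.6,0,0,-5,0],[0.6,0,0,-4,0],[0.6,4,3.2,0,0],[0.6,4,3.2,0,0],[0.6,4,3.2,0,0],[0.6,0,0,0,0]]' >/dev/null; python3 h.py
```

```text
t29.25 guide pos mm [-65.5 215.  118.4] F guide [ 0.4 -0.5  0.1] yaw tool-y -1.5687 w 0.054
```

```bash
python3 -m crank '[[0.6,0,0,4,0],[0.6,0,0,4,0],[0.6,0,0,0.4,0],[0.6,-1,0,0,0],[0.6,-0.5,0,0,0],[0.6,-0.4,0,0,0]]' >/dev/null; python3 h.py; python3 - <<'E'
from plant import r
import numpy as np
s=r.sense(); print(np.round(s['q'],2), np.round(s['eef_rot'],3).tolist())
im=r.snapshot('top'); print([(round(d['confidence'],2),d['position']) for d in r.landmark_of('rice_box','top')[:2]])
E
```

```text
t30.00 guide pos mm [-64.8 187.9  38.4] F guide [0.5 7.5 2.5] yaw tool-y -1.571 w 0.056
[ 0.13  0.06  1.8  -0.07  1.28  0.24] [[0.085, 0.996, 0.005], [0.994, -0.085, -0.069], [-0.069, 0.011, -0.998]]
[(0.63, [228.8, 257.8])]
```

The arm picked up a small 4° tilt at the joint limit, which doesn't matter here. Contact with the flag is made, so I'll snug to about 10–12 N and hold.

```bash
python3 -m crank '[[0.6,-0.05,0,0,0],[0.6,0,0,0,0]]' >/dev/null; python3 h.py
```

```text
t30.35 guide pos mm [-65.2 187.9  37.1] F guide [0.4 2.  1.4] yaw tool-y -1.5704 w 0.056
```

```bash
python3 -m crank '[[0.6,-0.05,0,0,0],[0.6,0,0,0,0]]' >/dev/null; python3 h.py
```

```text
t30.60 guide pos mm [-65.2 187.8  37.1] F guide [0.7 5.5 1.9] yaw tool-y -1.5704 w 0.056
```

```bash
python3 -m crank '[[0.6,-0.05,0,0,0],[0.6,0,0,0,0]]' >/dev/null; python3 h.py
```

```text
t30.85 guide pos mm [-65.3 187.6  37.2] F guide [1.3 9.1 1.6] yaw tool-y -1.5703 w 0.056
```

```bash
python3 -m crank '[[0.6,-0.05,0,0,0],[0.6,0,0,0,0]]' >/dev/null; python3 h.py
```

```text
t31.10 guide pos mm [-65.3 187.5  37.2] F guide [ 1.5 11.7  1.8] yaw tool-y -1.5702 w 0.056
```

```bash
python3 -m crank '[[0.6,0,0,0,0],[0.6,0,0,0,0],[0.6,0,0,0,0],[0.6,0,0,0,0],[0.6,0,0,0,0],[0.6,0,0,0,0],[0.6,0,0,0,0],[0.6,0,0,0,0]]' >/dev/null; python3 h.py
python3 - <<'E'
from plant import r
from h import *
im=r.snapshot('top'); L=r.landmark_of('rice_box','top'); c,s=np.cos(g[2]),np.sin(g[2])
for d in L[:1]:
    w=ray(im,d['position'],0)[:2]-g[:2]; print(d['confidence'],c*w[0]+s*w[1],-s*w[0]+c*w[1])
cv2.imwrite('pics/p5.png',cv2.resize(im['color'][150:270,190:350],(800,600),interpolation=2)[:,:,::-1])
E
```

```text
t32.10 guide pos mm [-65.3 187.5  37.2] F guide [ 1.  10.8  1.1] yaw tool-y -1.5702 w 0.056
0.9 -0.06705173722956548 0.0816486190700915
```

View pics/p5.png

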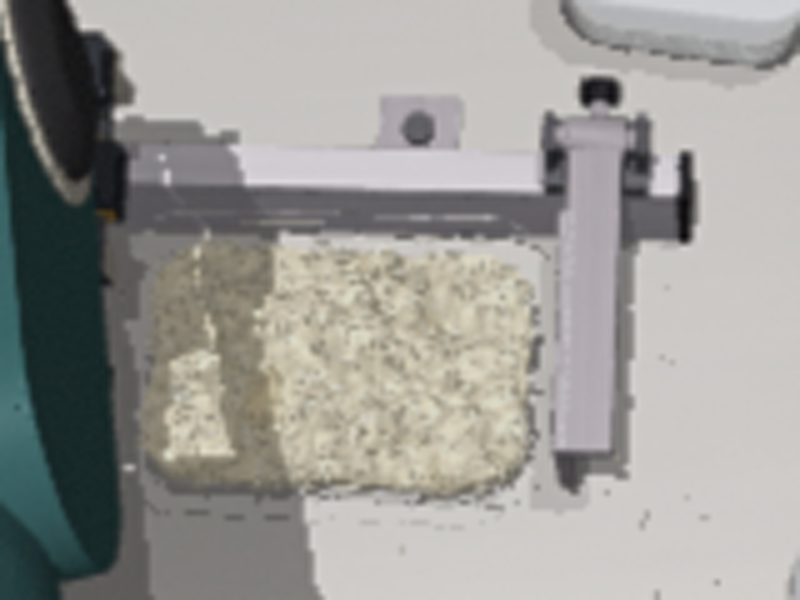

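The box is flush and parallel to the fence and touches the flag's left edge at crop column ~555. It was held at about 11 N for over a second. Now I'll retreat and verify.

```bash
python3 -m crank '[[0.6,0.2,0,0,0],[0.6,1,0,0,0],[0.6,3,0,0,0],[0.6,4,0,-4,0],[0.6,4,0,-4,0],[0.6,5,0,-2,0],[0.6,5,0,0,0],[0.6,0,0,0,0]]' >/dev/null; python3 h.py
python3 - <<'E'
from plant import r
from h import *
im=r.snapshot('top'); L=r.landmark_of('rice_box','top'); c,s=np.cos(g[2]),np.sin(g[2])
for d in L[:1]:
    w=ray(im,d['position'],0)[:2]-g[:2]; print(d['confidence'],c*w[0]+s*w[1],-s*w[0]+c*w[1])
cv2.imwrite('pics/p6.png',cv2.resize(im['color'][150:270,190:350],(800,600),interpolation=2)[:,:,::-1])
E
```

```text
t33.20 guide pos mm [-67.1 417.7 120.6] F guide [-0.4 -0.1 -1. ] yaw tool-y -1.5676 w 0.056
0.69 -0.07127111362020716 0.09063686975073776
```

View pics/p6.png

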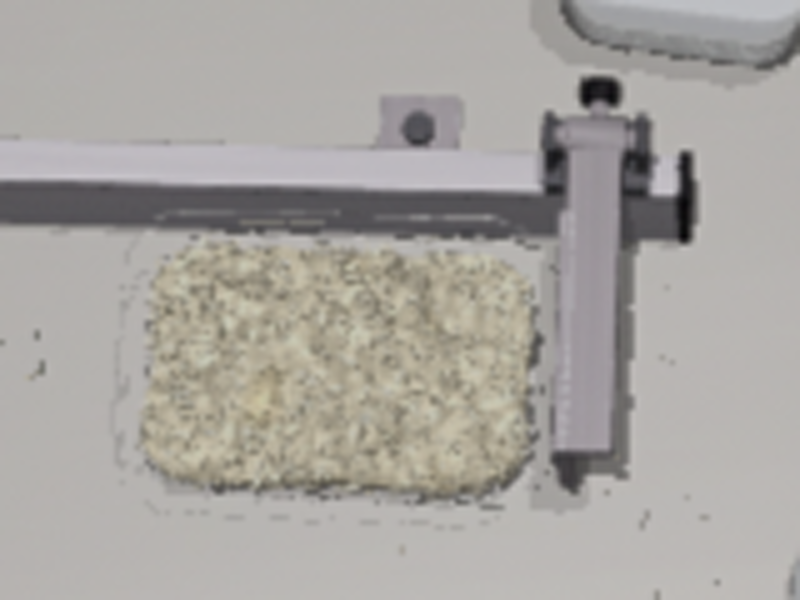

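The box is seated, parallel to the fence and against the flag (rim columns 118–555), and the robot is clear. Handing in.

```bash
python3 -c "
from plant import r
print(r.sign_off())"
```

```text
the job is handed in; nothing more can be done
None
```

The flag is down and the box sits flush against the fence and flag after a hold of about 11 N for over a second, and the job is handed in; however, my first nudge toward the fence peaked at about 25 N at the wrist, over your 20 N limit.

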